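Close the sample transport case

ROBOT

A 6-joint arm with a two-finger parallel gripper is mounted at the origin on a cart in front of the work surface, level with it; the furniture and walls round the work are solid. World frame = base frame: x ahead of the robot, y to its left, z up, the work surface at z = 0. Lengths are in m, angles in rad, forces in N, time in s.
With the tool pointing down it reaches from about 0.35 to 0.85 m from the base axis. Payload 8.1 kg.
Tool frame: the origin (TCP) lies between the finger pads; the fingertips stand 17 mm ahead of it and the grasp point (between the pads) lies 2 mm behind it; z points along the fingers, x is the direction in which the jaws open and shut, and the axes are right-handed (so a half turn about z gives the same grasp; the last joint's range is limited). The gripper opens to 85 mm and grips with 20 to 120 N. Pads are 22 mm wide; open, the fingers measure 114 mm over their backs; the gripper's body (76 mm by 85 mm) begins 54 mm behind the grasp point. The pads swing forward as they close: fully open they stand 13 mm farther back than shut.
Start: joints at [1.188, 0.13, 1.488, -0, 1.523, -0.085], TCP at [0.176, 0.574, 0.248] pointing down, gripper open.
Joint ranges: [-2.96, 2.96], [-0.89, 2.26], [0.02, 2.5], [-1.34, 4.48], [0, 2.73], [-2.66, 2.66]. Speed limits (rad/s): [2.39, 2.39, 2.79, 3.14, 3.14, 3.14].

INTERFACE

Orientations are given as a 3x3 rotation matrix whose columns are the frame's x, y, z axes.
In Python, from station import robot gives the robot as it stands.
- The arm moves only by the shell command python3 -m jog 'ROWS'. ROWS is JSON, a list of rows, each an object with "gripper": the gripper's target within -1 to 1 (shut at 1, half-way at 0, fully open at -1); "translation": the shift along the tool's x, y, z in units of 40 mm (1.0 is 40 mm), a list of three; "twist": the turn about the tool's z in units of 6 degrees (1.0 is 6 degrees). In form: [{"gripper": gripper, "translation": [tx, ty, tz], "twist": twist}, ...]. A call has 1 to 20 rows; each row shifts and turns the commanded pose from where the row before left it, along the tool's axes as they then stand; what a row does not reach is not made up. A row lasts 1/12 s, in which the tool goes at most 41.7 mm and 7.16 degrees, less where a joint would pass 70% of its speed; a pose out of reach is approached as far as the arm can. A call is refused whole if a number of a shift passes 1 or a number of a turn 1, either way. A call with a gripper value outside its range is refused whole. The fingers move at their own pace and stop on an object; the grip force is fixed at half the most. Time passes only in rows, so rows that do not move let the fingers close. It gives the time, the measured TCP pose, the force and the opening at its end, in the units of the state.
- robot.read_state(): the state, without advancing time (a new reading comes with each control period).
- robot.read_camera(name): name is "side" or "top"; returns the picture (384x512x3 uint8, blue, green, red); there is no depth.
- robot.calibration(name): a dict with "K" (3x3 intrinsics, pixels), "R" (3x3) and "t" (3): a world point X has camera coordinates R X + t. Camera axes: x right, y down, z forward; pixel columns grow to the right and rows downward; lengths in m; the calibration is good to about 2 mm. A picture is of the moment at which its call begins. calibration takes no time and is no camera call.
- robot.close_job(): hands the job in, once; it reports no verdict.
Trained networks look in the newest picture that a camera, given by its name, has taken for a name from the list of things; names that differ only in an ending like _2 or _b are one class to them, and where a whole thing is asked for, a point or a joint stands for the part that bears it (a point fixed in the world has none). Each returns a list of dicts, best first, with "p" (0 to 1); they miss things now and then, are a little off and sometimes report something else, mostly with a low value. They report only what shows in the picture. A call takes as long as a camera call. They do not tell look-alikes from the thing itself.
- robot.silhouettes(camera, thing): "region" (384x512 bool, what is visible of it) and "box" ([centre column, centre row, width, height] in pixels, round what is visible of it).
The state is a dict: "time": time; "joint_pos": joint angles; "joint_vel": joint speeds; "tau": joint torques, N m; "ee_pos": TCP position; "orientation": TCP orientation; "force": force on the tool from outside, world axes, zero at the start; "wrist_torque": the same for the moment, N m; "width": finger opening in m.
Only numpy, scipy, OpenCV 4.12 (cv2) and the standard library are available. Lean on these libraries where they do the work, as an engineer would, in place of code of your own. Each camera call takes 0.05 s, during which the arm holds its last target. There are 200 camera calls.

TASK

Close the grey sample case: first push the upright orange hold-down flap down flat over the vials, then swing the open blue cover shut over it until it is fully home. Only push with the fingers; do not grip, lift or carry anything, keep the case where it stands, and leave the things inside it and the things standing around it alone.

Things in the scene. Friction and masses are not known exactly. Their poses are not given: they have to be found in the camera images.
- case: Grey plastic sample case, loose on the worktop on rubber feet, about 2 kg with its cover. 112 mm deep (its x) by 104 mm wide (its y), rim at z = 92 mm, walls 4 mm. Origin: centre of its underside. Its x axis points from its front (flap hinge, towards the robot) to its back (cover hinge); y along both hinges; z up.
- flap (a joint): Angle of the orange hold-down flap, rad: 0 = lying flat over the vials (against its stop, level, 5 mm below the case's rim), pi/2 = standing upright; starts at about 1.1 to 1.6 and stops at 1.75. The friction hinge holds it at any angle; about 1 N near its free edge moves it, no spring.
- flap_hinge (a point): Middle of the flap's hinge line, at x = -49 mm, z = 85 mm in the case's frame; the hinge runs along the case's y. The flap is a flat plate 86 mm long from the hinge to its free edge, 88 mm wide, 4 mm thick, the hinge line in the middle of its thickness. Folded flat it extends from the hinge in the case's +x.
- flap_mid (a point): Centre of the flap plate, 43 mm from its hinge. x points from the hinge to the free edge, y along the hinge, z is normal to the plate: up when it is flat, and towards the case's front (-x) when it stands up: the side to push on.
- flap_edge (a point): Middle of the flap's free edge, 86 mm from its hinge.
- lid (a joint): Angle of the blue cover, rad: 0 = shut, on its stop; pi/2 = standing upright; starts at about 1.7 to 1.9, leaning back a little, and stops at 2.0. The friction hinge holds it at any angle: about 2 N near its free edge swings it, no spring, no latch.
- lid_hinge (a point): Middle of the cover's hinge line, at x = +56 mm, z = 92 mm in the case's frame (the far upper rim); the hinge runs along the case's y. The cover is a flat plate 6 mm thick and 112 mm wide, its inner face in line with the hinge, reaching 116 mm from the hinge to its free edge; shut, it extends in the case's -x with its top at z = 98 mm. A skirt at the sides and the free edge goes 10 mm beyond its inner face, with a black tab in the middle of the free edge going 23 mm.
- lid_mid (a point): Centre of the cover plate, 57 mm from its hinge, in the middle of its thickness. x points from the free edge to the hinge, y along the hinge, z is normal to the plate on its outer face: up when shut, towards the case's back (+x) when it stands upright: the side to push on.
- lid_edge (a point): Middle of the cover's free edge, 116 mm from its hinge, in the middle of its thickness.
- vial_1: Screw-cap glass vial 27 mm across, 72 mm tall, standing loose in a pocket of the case, with its cap 3 mm under the folded flap. Origin: centre of its underside. Leave it in its pocket.
- vial_2: Another such vial with white cap, in another pocket of the case.
- vial_3: Another such vial with white cap, in another pocket of the case.
- beaker: Small glass beaker, 50 mm across, 58 mm tall, standing beside the case. Origin: centre of its underside. Bystander.
- tape: Roll of yellow tape, 59 mm across, 19 mm high, lying beside the case. Origin: centre of its underside. Bystander.
- cap: Blue screw cap lying open side up, 50 mm across, 30 mm high, beside the case. Origin: centre of its underside. Bystander.
- small_vial: Glass vial with black cap, 22 mm across, 58 mm tall, standing beside the case. Origin: centre of its underside. Bystander.
Not all that is in view belongs to the job. What is shaped like the vial_3 but green is not meant.

How it is judged:
On the way, in this order (a step that is already met when the one before it is completed fails the run):
1. the flap is folded down flat (within 0.1 rad of its stop) while the cover is still open (more than 0.8 rad) (value of joint flap below 0.1 rad and value of joint lid above 0.8 rad), for 0.2 s.
2. the cover is shut (within 0.05 rad of its stop) (value of joint lid below 0.05 rad and value of joint flap below 0.1 rad), for 0.2 s.
At the end, for the whole second after the job is handed in: The flap lies flat (within 0.1 rad of its stop), the cover is shut over it (within 0.05 rad of its stop) and at rest, the vials are still in their places in the case, the case stands level within 20 mm of where it stood, and the bystanders are within 25 mm of where they stood (all of step 2 and velocity of joint lid between -0.05 and 0.05 rad/s and linear speed of case below 0.01 m/s and angle between case's own z axis and vertical below 0.05 rad and distance of case from where it was at the start of the episode below 0.02 m and z of each of vial_1, vial_2, vial_3 in the frame of case below 0.02 m and angle between each of vial_1, vial_2, vial_3's own z axis and vertical below 0.3 rad and distance of each of beaker, tape, cap, small_vial from where it was at the start of the episode below 0.025 m); the robot touches nothing.
It fails at once if the cover is brought down (below 0.8 rad) while the flap is not folded (above 0.3 rad) (value of joint lid below 0.8 rad and value of joint flap above 0.3 rad).
It fails at once if the flap or the cover is gripped between the fingers ((x of the grasp point in the frame of flap_mid between -0.043 and 0.043 m and y of the grasp point in the frame of flap_mid between -0.044 and 0.044 m and z of the grasp point in the frame of flap_mid between -0.004 and 0.004 m) or (x of the grasp point in the frame of lid_mid between -0.059 and 0.059 m and y of the grasp point in the frame of lid_mid between -0.056 and 0.056 m and z of the grasp point in the frame of lid_mid between -0.004 and 0.004 m)).
It fails at once if the case is lifted or tipped, or shoved by more than 20 mm (height (world z) of case above 0.012 m or angle between case's own z axis and vertical above 0.12 rad or distance of case from where it was at the start of the episode above 0.02 m).
It fails at once if a thing in the case is lifted out or tipped over (z of any of vial_1, vial_2, vial_3 in the frame of case above 0.03 m or angle between any of vial_1, vial_2, vial_3's own z axis and vertical above 0.5 rad).
It fails at once if a bystander is lifted, tipped or moved by more than 25 mm (distance of any of beaker, tape, cap, small_vial from where it was at the start of the episode above 0.025 m or angle between any of beaker, tape, cap, small_vial's own z axis and vertical above 0.4 rad).
It also fails if it takes over 51 s, if anything falls off the work surface, if the arm or the gripper's body presses on something with over 40 N, if the wrist force passes 120 N, or if a joint passes its speed limit or range.

## Working session

There is one attempt and no reset: what is moved stays moved. The work goes in short steps, Python scripts to look and compute and a shell command to move; the robot and the scene stay as the last step left them, time stands still between calls to the robot, and variables do not carry over. Pictures are saved under pics/ and viewed, about 8 in all and at most 12, crops included, and the job is handed in when it is done.

```bash
mkdir -p pics; python3 - <<'E'
from station import robot
import cv2, numpy as np
ims=[]
for c in("side","top"):
    im=robot.read_camera(c); cv2.imwrite(f"pics/{c}0.png",im)
    k=robot.calibration(c); print(c,np.round(k["K"],1).tolist(),np.round(k["R"],3).tolist(),np.round(k["t"],3).tolist(), np.round(-np.array(k["R"]).T@k["t"],3))
    for n in["case","flap","lid","vial_1","beaker","tape","cap","small_vial"]:
        for d in robot.silhouettes(c,n)[:4]: print(c,n,round(d["p"],2),np.round(d["box"]))
s=robot.read_state();print(s["time"],s["ee_pos"],s["orientation"],s["width"],s["force"])
E
```

```text
side [[393.7, 0.0, 253.5], [0.0, 393.7, 193.9], [0.0, 0.0, 1.0]] [[-0.905, 0.425, -0.014], [0.37, 0.771, -0.518], [-0.21, -0.474, -0.855]] [0.399, -0.271, 1.186] [0.71  0.602 0.88 ]
side case 0.8 [223. 160.  75.  73.]
side case 0.73 [210. 153.  44.  52.]
side flap 0.5 [239. 137.  35.  25.]
side lid 0.92 [209. 153.  48.  52.]
side vial_1 0.58 [233. 169.   6.   8.]
side vial_1 0.53 [175. 191.  14.  26.]
side vial_1 0.5 [195. 212.  14.  25.]
side vial_1 0.49 [219. 222.  16.  19.]
side beaker 0.67 [251. 205.  17.  28.]
side tape 0.67 [212. 154.  50.  50.]
side tape 0.54 [218. 131.  17.  14.]
side cap 0.52 [194. 156.  18.  17.]
side small_vial 0.69 [281. 176.  12.  18.]
top [[410.3, 0.0, 260.8], [0.0, 410.3, 178.1], [0.0, 0.0, 1.0]] [[-0.024, -1.0, 0.006], [-0.988, 0.023, -0.15], [0.15, -0.01, -0.989]] [0.201, 0.546, 0.972] [0.399 0.198 1.041]
top case 0.67 [327. 179.  67.  84.]
top flap 0.61 [339. 199.  40.  33.]
top lid 0.66 [321. 157.  50.  30.]
top vial_1 0.65 [290. 136.  13.  15.]
top vial_1 0.54 [268. 156.  13.  15.]
top vial_1 0.43 [320. 128.  14.  12.]
top beaker 0.87 [275. 189.  20.  21.]
top tape 0.65 [378. 198.  23.  22.]
top tape 0.57 [321. 158.  53.  39.]
top tape 0.3 [313. 187.  14.  13.]
top cap 0.83 [360. 164.  23.  21.]
top small_vial 0.37 [290. 232.   7.  13.]
0.9 [0.17603409 0.57360895 0.24830848] [[ 2.93453041e-01  9.55973490e-01 -9.88194826e-06]
 [ 9.55973490e-01 -2.93453040e-01  1.66779460e-05]
 [ 1.30437864e-05 -1.43410745e-05 -1.00000000e+00]] 0.08568648077874438 [-0.40331004 -0.60387614 -0.00533651]
```

View composite.

```bash
python3 - <<'E'
import cv2, numpy as np
a=cv2.imread("pics/side0.png")[90:260,140:320]; b=cv2.imread("pics/top0.png")[95:265,235:415]
f=lambda i:cv2.resize(i,None,fx=4.4,fy=4.4,interpolation=3)
cv2.imwrite("pics/s1.png",cv2.resize(f(a),(790,592)) if 0 else cv2.resize(a,None,fx=3.5,fy=3.5,interpolation=3)); cv2.imwrite("pics/t1.png",cv2.resize(b,None,fx=3.5,fy=3.5,interpolation=3))
E
```

```text
(no output)
```

View pics/s1.png

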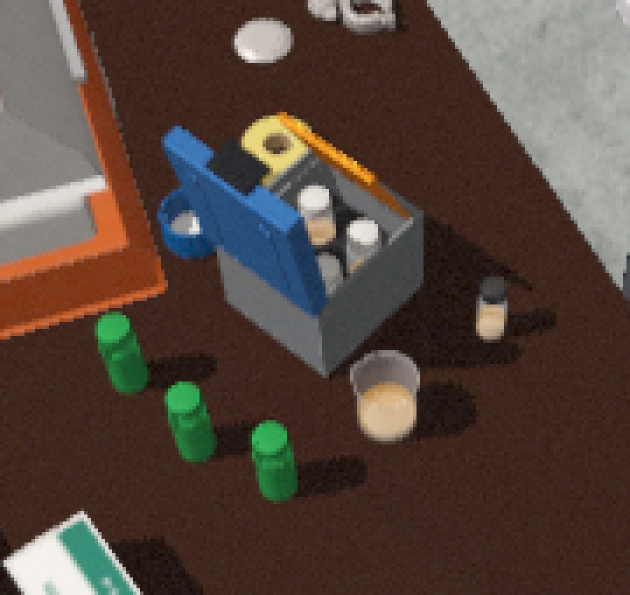

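View pics/t1.png

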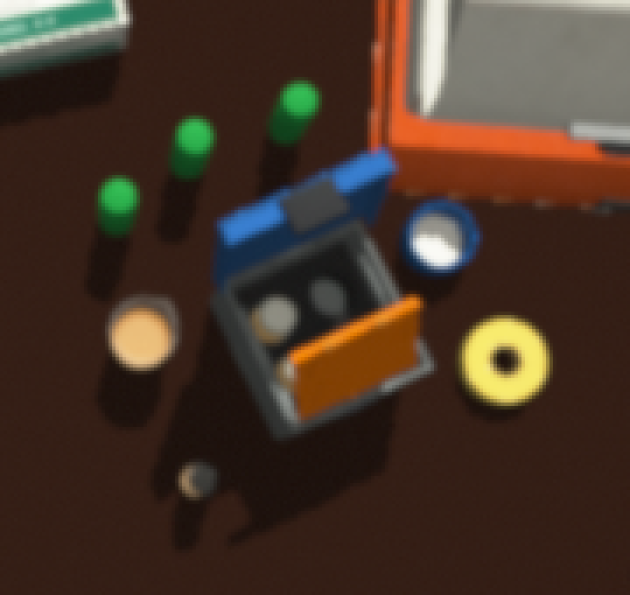

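```bash
cat > h.py <<'E'
import numpy as np
from station import robot
from scipy.spatial.transform import Rotation as Ro
def proj(c,X):
    k=robot.calibration(c); p=np.array(k["K"])@(np.array(k["R"])@X+k["t"]); return p[:2]/p[2]
def W(q,X):  # case frame -> world
    c,s=np.cos(q[2]),np.sin(q[2]); return np.array([q[0]+c*X[0]-s*X[1],q[1]+s*X[0]+c*X[1],X[2]])
def flap(a,r,y,n=0): return np.array([-.049+r*np.cos(a)-n*np.sin(a),y,.085+r*np.sin(a)+n*np.cos(a)])
def lid(a,r,y,n=0): return np.array([.056-r*np.cos(a)+n*np.sin(a),y,.092+r*np.sin(a)+n*np.cos(a)])
E
cat > fit.py <<'E'
from h import *
from scipy.optimize import least_squares
import cv2
T=lambda u,v:np.array([235+u/3.5-.35,95+v/3.5-.35]); S=lambda u,v:np.array([140+u/3.5-.35,90+v/3.5-.35])
C=lambda x,y,z:(lambda q:np.array([x,y,z]))
F=lambda r,y,n=0:(lambda q:flap(q[3],r,y,n)); L=lambda r,y,n=0:(lambda q:lid(q[4],r,y,n))
obs=[("top",T(280,437),C(-.056,.052,.092)),("top",T(433,363),C(-.056,-.052,.092)),
("top",T(218,222),L(.116,.056,.006)),("top",T(388,150),L(.116,-.056,.006)),("top",T(226,248),L(.116,.056,-.01)),("top",T(397,172),L(.116,-.056,-.01)),
("top",T(290,350),F(.086,.044)),("top",T(420,297),F(.086,-.044)),
("side",S(327,376),C(.056,.052,0)),("side",S(423,212),C(-.056,.052,.092)),("side",S(420,290),C(-.056,.052,0)),("side",S(322,312),C(.056,.052,.092)),("side",S(225,298),C(.056,-.052,0)),
("side",S(172,126),L(.116,-.056,.0)),("side",S(298,210),L(.116,.056,.0)),("side",S(278,115),F(.086,-.044)),("side",S(375,183),F(.086,.044))]
f=lambda q:np.concatenate([proj(c,W(q,g(q)))-p for c,p,g in obs])
r=least_squares(f,[.42,.05,.4,1.4,1.8],loss="soft_l1")
print(np.round(r.x,4)); print(np.round(f(r.x).reshape(-1,2),1).tolist())
q=r.x;np.save("q.npy",q)
print("flap edge",W(q,flap(q[3],.086,0)),"lid edge",W(q,lid(q[4],.116,0)))
for n,m in("cap",.03),("tape",.019),("beaker",.058),("small_vial",.058):
    b=robot.silhouettes("top",n)[0]["box"]; k=robot.calibration("top");R=np.array(k["R"]);o=-R.T@k["t"];d=R.T@np.linalg.solve(k["K"],[b[0],b[1],1]);P=o+d*(m*.5-o[2])/d[2];
    c,s=np.cos(q[2]),np.sin(q[2]);e=P[:2]-q[:2];print(n,np.round(P[:2],3),"case",np.round([c*e[0]+s*e[1],-s*e[0]+c*e[1]],3))
E
python3 fit.py
```

```text
[0.5182 0.0328 0.4039 1.129  1.6701]
[[3.4, -1.4], [-0.0, 1.2], [0.3, 0.9], [0.1, -0.3], [1.4, 0.2], [1.1, 0.0], [-0.1, 1.6], [-0.7, 0.0], [-0.4, 1.4], [0.6, 0.6], [1.4, -0.9], [-1.2, 0.2], [0.6, 1.8], [-0.3, 1.5], [-0.2, 3.9], [-0.1, 0.2], [-0.6, -0.2]]
flap edge [0.5069087  0.02795865 0.16274236] lid edge [0.58021898 0.05929397 0.20742878]
cap [ 0.585 -0.065] case [ 0.023 -0.116]
tape [ 0.497 -0.108] case [-0.075 -0.121]
beaker [0.523 0.154] case [0.052 0.109]
small_vial [0.418 0.119] case [-0.058  0.118]
```

Choices: flap = the orange plate (top ≈ 338,188), not the orange toolbox (top ≈ 370,115). Lid = the blue plate (top ≈ 321,157), not the blue cap (360,164). The white-capped vials are inside the case, and the three green ones (top 268/290/320, 128–156) are decoys. The crops confirm this. First I'll turn the tool to the case yaw (−40°) and shut the fingers.

```bash
python3 -m jog '[{"gripper":1,"translation":[0,0,0],"twist":-1},{"gripper":1,"translation":[0,0,0],"twist":-1},{"gripper":1,"translation":[0,0,0],"twist":-1},{"gripper":1,"translation":[0,0,0],"twist":-1},{"gripper":1,"translation":[0,0,0],"twist":-1},{"gripper":1,"translation":[0,0,0],"twist":-1},{"gripper":1,"translation":[0,0,0],"twist":-0.7},{"gripper":1,"translation":[0,0,0],"twist":0},{"gripper":1,"translation":[0,0,0],"twist":0}]'
cat > where.py <<'E'
from h import *
q=np.load("q.npy");s=robot.read_state();R=np.array(s["orientation"]);p=np.array(s["ee_pos"]);c,sn=np.cos(q[2]),np.sin(q[2]);e=p[:2]-q[:2]
print("t",round(s["time"],2),"case xy",np.round([c*e[0]+sn*e[1],-sn*e[0]+c*e[1]],4),"tip z",round(p[2]-.017,4),"yaw err deg",round(np.degrees(np.arctan2(R[1,1],R[0,1])-q[2]),1),"F",np.round(s["force"],1),"w",round(s["width"],3))
E
python3 where.py
```

```text
time: 1.85
ee_pos: [0.176, 0.5736, 0.2483]
orientation: [[-0.391, 0.921, 0.0], [0.921, 0.391, -0.0], [-0.0, 0.0, -1.0]]
force: [-0.0, -1.3, 0.6]
width: 0.0001
t 1.85 case xy [-0.102   0.6318] tip z 0.2313 yaw err deg -0.1 F [-0.  -1.3  0.6] w 0.0
```

```bash
python3 -m jog '[{"gripper":1,"translation":[-0.79,0,0],"twist":0},{"gripper":1,"translation":[-0.79,0,0],"twist":0},{"gripper":1,"translation":[-0.79,0,0],"twist":0},{"gripper":1,"translation":[-0.79,0,0],"twist":0},{"gripper":1,"translation":[-0.79,0,0],"twist":0},{"gripper":1,"translation":[-0.79,0,0],"twist":0},{"gripper":1,"translation":[-0.79,0,0],"twist":0},{"gripper":1,"translation":[-0.79,0,0],"twist":0},{"gripper":1,"translation":[-0.79,0,0],"twist":0},{"gripper":1,"translation":[-0.79,0,0],"twist":0},{"gripper":1,"translation":[-0.79,0,0],"twist":0},{"gripper":1,"translation":[-0.79,0,0],"twist":0},{"gripper":1,"translation":[-0.79,0,0],"twist":0},{"gripper":1,"translation":[-0.79,0,0],"twist":0},{"gripper":1,"translation":[-0.79,0,0],"twist":0},{"gripper":1,"translation":[-0.79,0,0],"twist":0},{"gripper":1,"translation":[-0.79,0,0],"twist":0},{"gripper":1,"translation":[-0.79,0,0],"twist":0},{"gripper":1,"translation":[-0.79,0,0],"twist":0},{"gripper":1,"translation":[0,0,0],"twist":0}]' >/dev/null; python3 where.py
```

```text
t 3.52 case xy [-0.1025  0.0268] tip z 0.2315 yaw err deg -0.4 F [ 0.7 -0.8  0.1] w -0.0
```

```bash
python3 -m jog '[{"gripper":1,"translation":[-0.65,0,0],"twist":0},{"gripper":1,"translation":[0,0,0.5],"twist":0},{"gripper":1,"translation":[0,0,0.5],"twist":0},{"gripper":1,"translation":[0,0,0.5],"twist":0},{"gripper":1,"translation":[0,0,0.5],"twist":0},{"gripper":1,"translation":[0,0,0.5],"twist":0},{"gripper":1,"translation":[0,0,0],"twist":0},{"gripper":1,"translation":[0,0,0],"twist":0}]' >/dev/null; python3 where.py
python3 - <<'E'
import sys;sys.path.insert(0,'.')
from h import *
import cv2
a=robot.read_camera("side")[90:210,160:330];b=robot.read_camera("top")[95:265,265:415]
q=np.load("q.npy")
r=cv2.resize(a,None,fx=3,fy=3,interpolation=3);t=cv2.resize(b,None,fx=2.1,fy=2.1,interpolation=3)
im=np.zeros((720,512,3),np.uint8)[:, :];im=np.zeros((360,830,3),np.uint8);im[:360,:510]=r;im[:357,510:825]=t
cv2.imwrite("pics/c2.png",im[:, :800])
E
```

```text
t 4.18 case xy [-0.1028  0.0061] tip z 0.1306 yaw err deg -0.1 F [ 0.1  1.4 -0.8] w -0.0
```

View pics/c2.png

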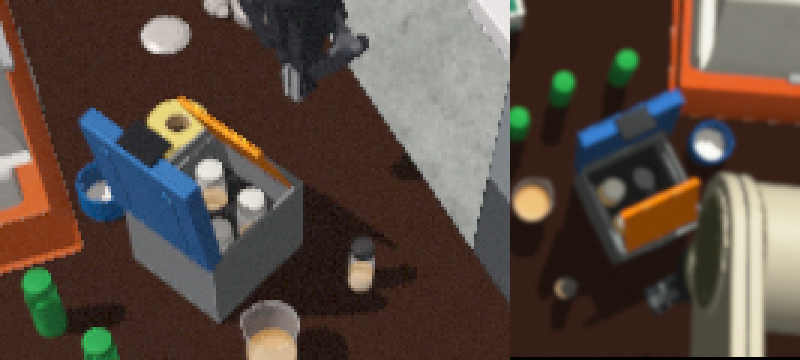

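The fingers (side crop ≈ 295,98) stand clear in front of the flap (≈ 235,140), and nothing has moved. Next I push along +x.

```bash
python3 -m jog '[{"gripper":1,"translation":[0,0.3,0],"twist":0},{"gripper":1,"translation":[0,0.3,0],"twist":0},{"gripper":1,"translation":[0,0.3,0],"twist":0},{"gripper":1,"translation":[0,0.3,0],"twist":0},{"gripper":1,"translation":[0,0.3,0],"twist":0},{"gripper":1,"translation":[0,0.2,0],"twist":0},{"gripper":1,"translation":[0,0.2,0],"twist":0},{"gripper":1,"translation":[0,0.2,0],"twist":0},{"gripper":1,"translation":[0,0.2,0],"twist":0},{"gripper":1,"translation":[0,0,0],"twist":0}]' >/dev/null; python3 where.py
python3 - <<'E'
import sys;sys.path.insert(0,'.')
from h import *
import cv2
a=robot.read_camera("side")[90:210,160:330]
cv2.imwrite("pics/c3.png",cv2.resize(a,None,fx=4,fy=4,interpolation=3))
E
```

```text
t 5.12 case xy [-0.0087  0.0053] tip z 0.1318 yaw err deg -0.0 F [-0.2  0.2 -0.4] w 0.0
```

View pics/c3.png

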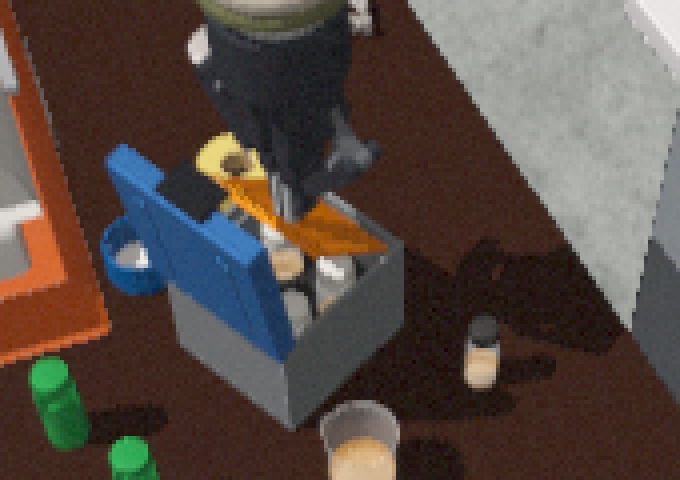

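The flap is at mid-angle with the tips (≈ 295,213) on its upper face. Next I descend.

```bash
python3 -m jog '[{"gripper":1,"translation":[0,0,0.15],"twist":0},{"gripper":1,"translation":[0,0,0.15],"twist":0},{"gripper":1,"translation":[0,0,0.15],"twist":0},{"gripper":1,"translation":[0,0,0.15],"twist":0},{"gripper":1,"translation":[0,0,0.15],"twist":0},{"gripper":1,"translation":[0,0,0.15],"twist":0},{"gripper":1,"translation":[0,0,0.15],"twist":0},{"gripper":1,"translation":[0,0,0.05],"twist":0},{"gripper":1,"translation":[0,0,0],"twist":0},{"gripper":1,"translation":[0,0,0],"twist":0},{"gripper":1,"translation":[0,0,0],"twist":0}]' >/dev/null; python3 where.py
```

```text
t 6.08 case xy [-0.0103  0.0054] tip z 0.087 yaw err deg -0.0 F [-0.7  1.3  1.9] w -0.0
```

```bash
python3 -m jog '[{"gripper":1,"translation":[0,0,0.05],"twist":0},{"gripper":1,"translation":[0,0,0.05],"twist":0},{"gripper":1,"translation":[0,0,0],"twist":0},{"gripper":1,"translation":[0,0,0],"twist":0},{"gripper":1,"translation":[0,0,0],"twist":0}]' >/dev/null; python3 where.py
```

```text
t 6.5 case xy [-0.01    0.0053] tip z 0.0866 yaw err deg 0.0 F [-18.8  -0.5  33.6] w 0.0
```

```bash
python3 -m jog '[{"gripper":1,"translation":[0,0,-0.1],"twist":0},{"gripper":1,"translation":[0,0,-0.3],"twist":0},{"gripper":1,"translation":[0,-0.3,-0.5],"twist":0},{"gripper":1,"translation":[0,-0.3,-0.5],"twist":0},{"gripper":1,"translation":[0,-0.1,-0.5],"twist":0},{"gripper":1,"translation":[0,0,-0.6],"twist":0},{"gripper":1,"translation":[0,0,-0.6],"twist":0},{"gripper":1,"translation":[0,0,-0.6],"twist":0},{"gripper":1,"translation":[0,0,-0.6],"twist":0},{"gripper":1,"translation":[0,0,0],"twist":0},{"gripper":1,"translation":[0,0,0],"twist":0}]' >/dev/null; python3 where.py
python3 - <<'E'
import sys;sys.path.insert(0,'.')
from h import *
import cv2
a=robot.read_camera("side")[90:210,160:330]
cv2.imwrite("pics/c4.png",cv2.resize(a,None,fx=4,fy=4,interpolation=3))
E
```

```text
t 7.42 case xy [-0.0372  0.0049] tip z 0.2574 yaw err deg -0.0 F [ 0.2  0.1 -1.3] w 0.0
```

View pics/c4.png

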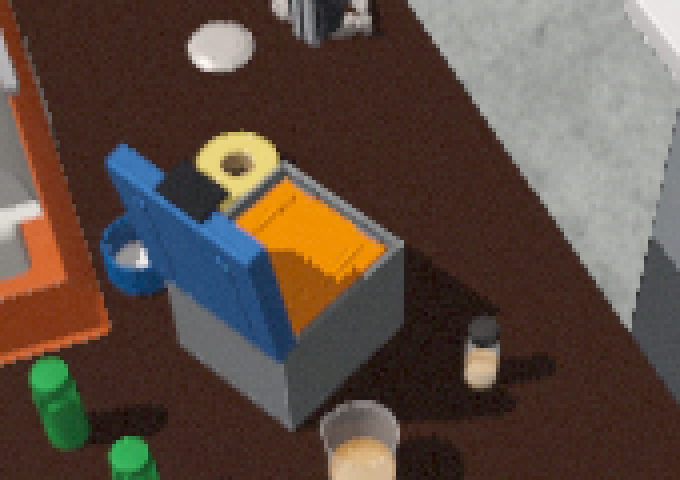

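The flap lies flat (≈ 320,245) and the case hasn't moved. Next I go over the lid to behind it.

```bash
python3 -m jog '[{"gripper":1,"translation":[0,0.5,0],"twist":0},{"gripper":1,"translation":[0,0.6,0],"twist":0},{"gripper":1,"translation":[0,0.6,0],"twist":0},{"gripper":1,"translation":[0,0.6,0],"twist":0},{"gripper":1,"translation":[0,0.6,0],"twist":0},{"gripper":1,"translation":[0,0.6,0],"twist":0},{"gripper":1,"translation":[0,0.55,0],"twist":0},{"gripper":1,"translation":[0,0,0.2],"twist":0},{"gripper":1,"translation":[0,0,0.4],"twist":0},{"gripper":1,"translation":[0,0,0.5],"twist":0},{"gripper":1,"translation":[0,0,0.5],"twist":0},{"gripper":1,"translation":[0,0,0.5],"twist":0},{"gripper":1,"translation":[0,0,0.2],"twist":0},{"gripper":1,"translation":[0,0,0],"twist":0},{"gripper":1,"translation":[0,0,0],"twist":0}]' >/dev/null; python3 where.py
python3 - <<'E'
import sys;sys.path.insert(0,'.')
from h import *
import cv2
a=robot.read_camera("side")[60:210,130:330]
cv2.imwrite("pics/c5.png",cv2.resize(a,None,fx=3.5,fy=3.5,interpolation=3))
E
```

```text
t 8.72 case xy [0.1231 0.0055] tip z 0.1626 yaw err deg -0.0 F [ 0.7 -0.6 -0.2] w 0.0
```

View pics/c5.png

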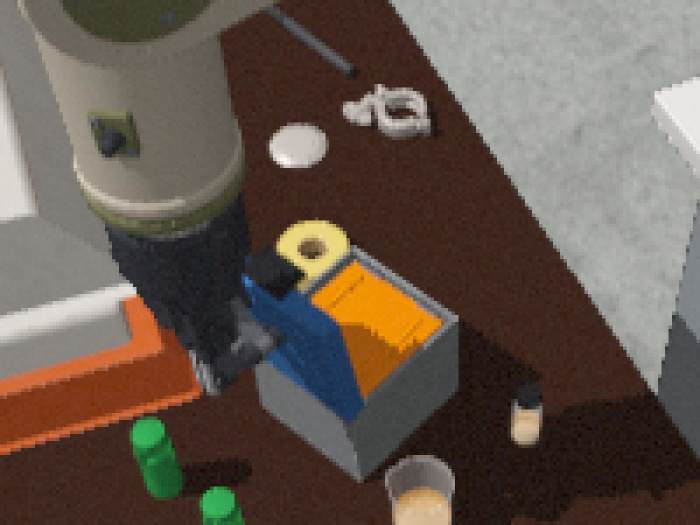

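The fingers stand behind the cover (≈ 215,370), free of it. Next I push it in −x to past upright.

```bash
python3 -m jog '[{"gripper":1,"translation":[0,-0.25,0],"twist":0},{"gripper":1,"translation":[0,-0.25,0],"twist":0},{"gripper":1,"translation":[0,-0.2,0],"twist":0},{"gripper":1,"translation":[0,-0.2,0],"twist":0},{"gripper":1,"translation":[0,-0.2,0],"twist":0},{"gripper":1,"translation":[0,-0.2,0],"twist":0},{"gripper":1,"translation":[0,-0.2,0],"twist":0},{"gripper":1,"translation":[0,-0.2,0],"twist":0},{"gripper":1,"translation":[0,-0.2,0],"twist":0},{"gripper":1,"translation":[0,-0.1,0],"twist":0},{"gripper":1,"translation":[0,0,0],"twist":0}]' >/dev/null; python3 where.py
python3 - <<'E'
import sys;sys.path.insert(0,'.')
from h import *
import cv2
a=robot.read_camera("side")[60:210,130:330]
cv2.imwrite("pics/c6.png",cv2.resize(a,None,fx=3.5,fy=3.5,interpolation=3))
E
```

```text
t 9.68 case xy [0.0428 0.0054] tip z 0.1631 yaw err deg -0.0 F [ 0.4 -1.2 -0.5] w 0.0
```

View pics/c6.png

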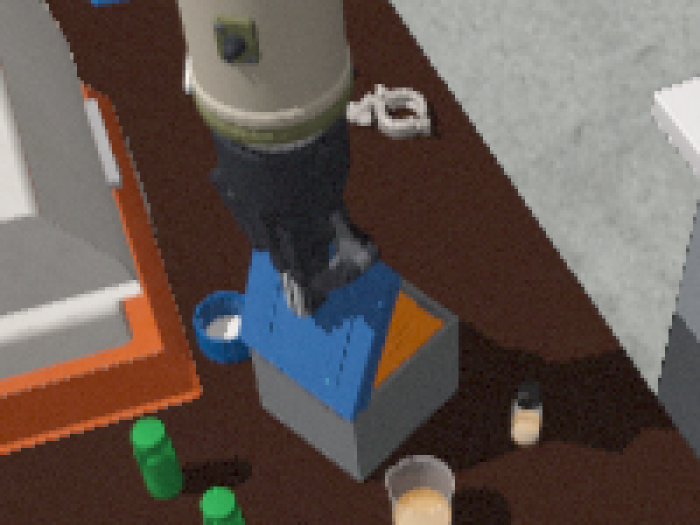

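The cover is past upright and riding on the fingertips (≈ 297,300). Next I follow the arc down.

```bash
python3 -m jog '[{"gripper":1,"translation":[0,-0.2,0.12],"twist":0},{"gripper":1,"translation":[0,-0.2,0.12],"twist":0},{"gripper":1,"translation":[0,-0.2,0.12],"twist":0},{"gripper":1,"translation":[0,-0.2,0.12],"twist":0},{"gripper":1,"translation":[0,-0.2,0.12],"twist":0},{"gripper":1,"translation":[0,-0.11,0.2],"twist":0},{"gripper":1,"translation":[0,-0.11,0.2],"twist":0},{"gripper":1,"translation":[0,-0.11,0.2],"twist":0},{"gripper":1,"translation":[0,-0.11,0.2],"twist":0},{"gripper":1,"translation":[0,-0.11,0.16],"twist":0},{"gripper":1,"translation":[0,0,0],"twist":0},{"gripper":1,"translation":[0,0,0],"twist":0},{"gripper":1,"translation":[0,0,0],"twist":0}]' >/dev/null; python3 where.py
```

```text
t 10.82 case xy [-0.0181  0.0053] tip z 0.1009 yaw err deg -0.0 F [-0.  -0.1 -0.8] w -0.0
```

```bash
python3 -m jog '[{"gripper":1,"translation":[0,0,0.05],"twist":0},{"gripper":1,"translation":[0,0,0.04],"twist":0},{"gripper":1,"translation":[0,0,0.04],"twist":0},{"gripper":1,"translation":[0,0,0],"twist":0},{"gripper":1,"translation":[0,0,0],"twist":0},{"gripper":1,"translation":[0,0,0],"twist":0}]' >/dev/null; python3 where.py
```

```text
t 11.32 case xy [-0.0175  0.0051] tip z 0.0979 yaw err deg 0.0 F [-8.6 -0.2 16.5] w 0.0
```

The tip is at 97.9 mm (the shut cover's top is at 98) with 16 N, so the cover is on its stop. One small extra press, then lift off and check.

```bash
python3 -m jog '[{"gripper":1,"translation":[0,0,0.03],"twist":0},{"gripper":1,"translation":[0,0,0],"twist":0},{"gripper":1,"translation":[0,0,0],"twist":0},{"gripper":1,"translation":[0,0,0],"twist":0},{"gripper":1,"translation":[0,0,-0.1],"twist":0},{"gripper":1,"translation":[0,0,-0.1],"twist":0},{"gripper":1,"translation":[0,0,-0.4],"twist":0},{"gripper":1,"translation":[0,0,-0.6],"twist":0},{"gripper":1,"translation":[0,0,-0.6],"twist":0},{"gripper":1,"translation":[0,0,-0.6],"twist":0},{"gripper":1,"translation":[0,-0.6,-0.6],"twist":0},{"gripper":1,"translation":[0,-0.6,-0.2],"twist":0},{"gripper":1,"translation":[0,-0.6,0],"twist":0},{"gripper":1,"translation":[0,-0.6,0],"twist":0},{"gripper":1,"translation":[0,0,0],"twist":0},{"gripper":1,"translation":[0,0,0],"twist":0},{"gripper":1,"translation":[0,0,0],"twist":0}]' >/dev/null; python3 where.py
python3 - <<'E'
import sys;sys.path.insert(0,'.')
from h import *
import cv2
q=np.load("q.npy");a=cv2.resize(robot.read_camera("side")[90:240,160:330],None,fx=4,fy=4,interpolation=3)
for pts,col in(([lid(0,r,y,n) for r,y,n in((.116,.056,.006),(.116,-.056,.006),(0,-.056,.006),(0,.056,.006))],(0,255,0)),([np.array(p) for p in((-.056,.052,0),(.056,.052,0),(.056,-.052,0))],(0,255,255))):
    cv2.polylines(a,[np.array([(proj("side",W(q,p))-[160,90]+.5)*4 for p in pts]).astype(int)],False,col,1)
cv2.imwrite("pics/c7.png",a)
E
```

```text
t 12.73 case xy [-0.1137  0.0052] tip z 0.2227 yaw err deg -0.0 F [-0.   0.1  0.9] w -0.0
```

View pics/c7.png

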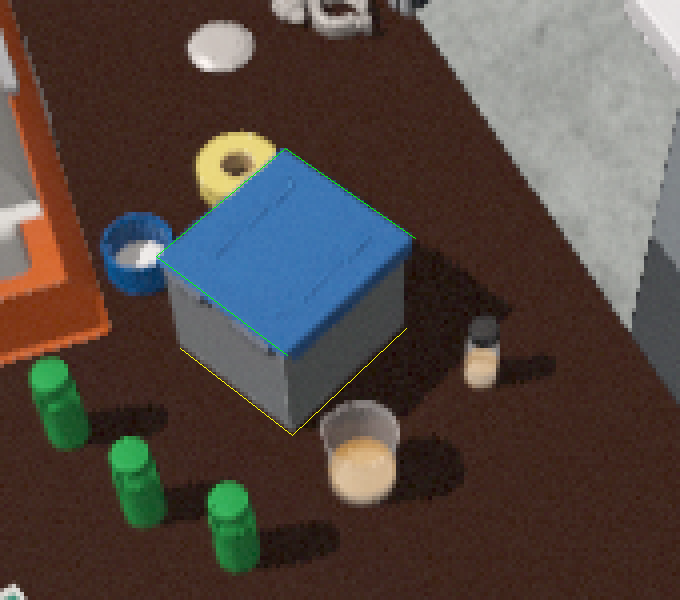

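The cover matches the shut outline (corners ≈ 287,150 / 413,238 / 288,354 / 160,260), and the case and bystanders are where they stood. I'm handing it in.

```bash
python3 -c "
from station import robot
print(robot.close_job())"
```

```text
the job is handed in; nothing more can be done
None
```

The case is closed: I pushed the orange flap flat with shut fingers, then swung the blue cover shut from behind. The job was handed in with about 38 s of the 51 s left; it gives no verdict.

- **Flap:** the fingertips stopped at 86.6 mm with 34 N against an expected 87 mm, and the picture afterwards showed the flap flat with the cover still open.
- **Cover:** the fingertips stopped at 97.9 mm with 16 N against an expected 98 mm. After lifting off, the cover matched its predicted shut outline to within about 1–2 pixels.
- **Surroundings:** the case and the bystanders show no visible movement in the last picture, and the arm is clear of everything. The vials are hidden under the cover, so I could not check them after closing.
- **Disagreements:** two of the 17 points in my pose fit were 3–4 pixels off. The fitted cover angle (1.67 rad) was also just under the stated 1.7–1.9 range, so I left extra room when going behind the cover.
- **Sideways force:** pressing on the stops gave up to 19 N sideways on the wrist, but the case did not visibly shift.

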